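Offer up a bearing cap over its studs

TASK

Two bearing pedestals stand on the bed plate and one already has its cap bolted on. Pick up the loose cap, lift it over the aluminium profile to the pedestal that is still open, and hold it there level and lined up, both bolt holes directly above the two studs, with its underside about 15 mm above the stud tips and touching nothing, so that I can check the line-up before it goes down. Finish while holding it there (do not lower it or let go), do not bump the profile or the pedestals on the way, and leave the other things on the bench where they are.

Things in the scene. Friction and masses are not known exactly. Their poses are not given: they have to be found in the camera images.
- loose_cap_center (a point): loose grey bearing cap, 0.3 to 0.6 kg, flat on the bench left of the profile: an arch with a lug each side. 44 mm along x, 136 along y, 46 high plus 7 mm brass nipple. 18 mm bolt holes on its y axis at +-50 mm. Grip the crown: 26 mm along y, flat sides 44 mm apart along x, from 24 to 46 mm above the underside. Point: its middle, 23 mm above the underside; z up; half a turn is the same
- fitted_cap_center (a point): cap of the same shape, bolted with two nuts on one of the two pedestals, fixed. It shows which pedestal is taken: the one whose studs point is at the same x and y as this point. Point: its middle, 23 mm above its underside; x along the shaft line, z up
- studs_near (a point): point midway between the two stud tips of the pedestal nearer the robot. The studs are upright 8 mm steel rods on this point's own y axis, 50 mm either side; their tips are level with it, 34 mm above the joint face. x is the shaft line, z up. On the open pedestal the studs stand bare and a brass half shell lies in the round seat
- studs_far (a point): the same point for the pedestal farther from the robot, 160 mm along the bed's x axis from the other; same axes
- bed: dark steel bed plate 230 x 150 x 12 mm, fixed on the bench, with the two identical grey pedestals on it, 160 mm apart along its x axis (the shaft line), each 136 mm along y and with stud tips 96 mm above the bench. Origin: centre of its underside; x along the shaft line, z up
- profile: straight length of slotted aluminium profile, fixed on the bench between the loose cap and the bed: 340 mm along its x axis, 30 mm thick along y, top 80 mm above the bench. A flat foot bracket at each end makes it 400 mm long overall. Origin: centre of its underside
- sanding_block: bystander: loose cork sanding block 51x90x28 mm, origin at the centre of its underside
- wash_pot_0: bystander: loose small pot 54 mm across, 48 mm high, origin at the centre of its underside
- brush: bystander: loose paint brush 180 mm long along its y, 12 mm thick, origin at the centre of its underside
There are look-alikes about, which are no part of the job. Leave any red look-alike of the part that bears loose_cap_center alone.

How it is judged:
On the way:
1. the loose cap passes over the aluminium profile, clear above it (z of loose_cap_center in the frame of profile above 0.103 m and y of loose_cap_center in the frame of profile between -0.06 and 0.06 m and x of loose_cap_center in the frame of profile between -0.2 and 0.2 m), for 0.05 s.
At the end, for the whole second after the job is handed in: Fingers hold the loose cap still over the uncapped pedestal: middle within 7 mm of the midpoint of the studs, long axis within 0.1 rad of the stud line, tilt under 0.1 rad, underside 3 to 30 mm above the stud tips, touching neither bed nor fitted cap (((horizontal distance between fitted_cap_center and studs_near above 0.08 m and horizontal distance between loose_cap_center and studs_near below 0.007 m and angle between the x axis of loose_cap_center and the x axis of studs_near, either way round below 0.1 rad and z of loose_cap_center in the frame of studs_near between 0.026 and 0.053 m) or (horizontal distance between fitted_cap_center and studs_far above 0.08 m and horizontal distance between loose_cap_center and studs_far below 0.007 m and angle between the x axis of loose_cap_center and the x axis of studs_far, either way round below 0.1 rad and z of loose_cap_center in the frame of studs_far between 0.026 and 0.053 m)) and angle between loose_cap_center's own z axis and vertical below 0.1 rad and contact force between the fingers and loose_cap above 1 N and contact force between loose_cap and bed below 0.05 N and contact force between loose_cap and fitted_cap below 0.05 N and linear speed of loose_cap below 0.02 m/s and angular speed of loose_cap below 0.15 rad/s); the arm keeps its last pose, push and grip.
It fails at once if the loose cap knocks against the bed, its pedestals or studs, or the fitted cap (contact force between loose_cap and bed above 2 N or contact force between loose_cap and fitted_cap above 2 N).
It fails at once if the loose cap or the robot bumps the profile (contact force between loose_cap and profile above 2 N or contact force between any of the arm, the fingers and profile above 5 N).
It fails at once if the robot bumps the bed, its pedestals or the fitted cap (contact force between any of the arm, the fingers and bed above 5 N or contact force between any of the arm, the fingers and fitted_cap above 5 N).
It fails at once if a bystander is moved more than 25 mm (distance of any of sanding_block, wash_pot_0, brush from where it was at the start of the episode above 0.025 m).
It also fails if it takes over 37 s, if anything falls off the work surface, if the arm or the gripper's body presses on something with over 40 N, if the wrist force passes 120 N, or if a joint passes its speed limit or range.

ROBOT

A 6-joint arm with a two-finger parallel gripper is mounted at the origin on the work surface; the furniture and walls round the work are solid. World frame = base frame: x ahead of the robot, y to its left, z up, the work surface at z = 0. Lengths are in m, angles in rad, forces in N, time in s.
With the tool pointing down it reaches from about 0.35 to 0.725 m from the base axis. Payload 6 kg.
Tool frame: the origin (TCP) lies midway between the tips of the shut fingers; the grasp point (between the pads) lies 19 mm behind it; z points along the fingers, y is the line along which they close (so a half turn about z gives the same grasp; the last joint's range is limited). The gripper opens to 85 mm and grips with 20 to 120 N. Pads are 22 mm wide; open, the fingers measure 114 mm over their backs; the gripper's body (76 mm by 85 mm) begins 54 mm behind the grasp point. The pads swing forward as they close: fully open they stand 13 mm farther back than shut.
Start: joints at [-0.939, 0.04, 0.085, 0, -1.615, -0.334], TCP at [0.176, -0.574, 0.231] pointing down, gripper open.
Joint ranges: [-2.56, 2.56], [-1.29, 2.01], [-1.08, 1.49], [-3.29, 1.98], [-2.81, -0.18], [-2.99, 2.99]. Speed limits (rad/s): [2.57, 2.57, 3.01, 3.14, 3.14, 3.14].

INTERFACE

Orientations are given as a unit quaternion [w, x, y, z].
In Python, from plant import move_to, move_straight, set_joints, grip, sleep, inverse_kinematics, sense, grab_frame, camera_info, Unreachable, job_done gives the robot as it stands. Calls block until the motion is done:
- move_to(position, orientation): joint-space move of the TCP to a pose.
- move_straight(position, frame=None, feed=0.15): straight line of the TCP; frame=None keeps the orientation; feed is the mean speed in m/s.
- set_joints(angles): joint-space move.
- grip(opening, squeeze=None): finger opening in m; squeeze is the grip in N (None keeps the last); returns when the fingers have stopped.
- sleep(seconds).
- inverse_kinematics(position, orientation): joint angles nearest the present ones, or None.
- sense(): the state.
- grab_frame(name): name is "side" or "top"; returns (picture, depth): 384x512x3 uint8, blue, green, red; 384x512 float32, m along the optical axis (not along the pixel's ray), 0 where there is no reading.
- camera_info(name): a dict with "mtx" (3x3 intrinsics, pixels), "xyz" and "attitude" of the camera in the world. Camera axes: x right, y up, looking along -z (the intrinsics and any distortion apply to the point x, -y, -z); pixel columns grow to the right and rows downward; lengths in m; the calibration is good to about 2 mm. A picture is of the moment at which its call begins. camera_info takes no time and is no camera call.
A pose or a line that the arm cannot do raises Unreachable and nothing moves.
- job_done(): hands the job in; it is judged then, once.
The state is a dict: "clock": time; "joint_positions": joint angles; "joint_vel": joint speeds; "tau": joint torques, N m; "position": TCP position; "tcp_rot": TCP orientation; "wrist_force": force on the tool from outside, world axes, zero at the start; "moment": the same for the moment, N m; "grip_width": finger opening in m; "grasp_force": force on a finger pad.
Only numpy, scipy, OpenCV 4.12 (cv2) and the standard library are available. Lean on these libraries where they do the work, as an engineer would, in place of code of your own. Each camera call takes 0.05 s, during which the arm holds its last target. There are 200 camera calls.

## Working session

There is one attempt and no reset: what is moved stays moved. The work goes in short steps, each a Python script; the robot and the scene stay as the last script left them, time stands still between calls to the robot, and variables do not carry over. Pictures are saved under pics/ and viewed, at most 10 in all, crops included, and the job is handed in when it is done.

```bash
mkdir -p pics; ls
cat > h.py <<'E'
import numpy as np, cv2
from plant import *
from scipy.spatial.transform import Rotation as R
def q2R(q): return R.from_quat([q[1],q[2],q[3],q[0]]).as_matrix()
def cloud(name):
    im,d=grab_frame(name); c=camera_info(name); K=np.array(c["mtx"])
    a=np.array(c["attitude"]); A=q2R(a) if a.size==4 else a.reshape(3,3)
    v,u=np.mgrid[:384,:512]
    P=np.stack([(u-K[0,2])/K[0,0]*d,-(v-K[1,2])/K[1,1]*d,-d],-1)
    W=P@A.T+np.array(c["xyz"]); W[d==0]=np.nan
    return im,W
E
python3 - <<'E'
from h import *
for n in("side","top"):
    print(n,camera_info(n)); im,W=cloud(n); cv2.imwrite(f"pics/{n}0.png",im); np.savez(f"{n}0.npz",im=im,W=W)
    print(np.isnan(W[...,0]).mean())
print(sense())
E
```

```text
pics
side {'mtx': array([[470.25238333,   0.        , 257.6636032 ],
       [  0.        , 470.25238333, 191.02936396],
       [  0.        ,   0.        ,   1.        ]]), 'xyz': array([-0.17063021,  1.09247377,  0.53116185]), 'attitude': array([-0.23434411, -0.1454497 ,  0.53530035,  0.7983613 ])}
0.08897908528645833
top {'mtx': array([[486.79904312,   0.        , 258.14757022],
       [  0.        , 486.79904312, 206.60322516],
       [  0.        ,   0.        ,   1.        ]]), 'xyz': array([0.32107225, 0.1591209 , 1.30722249]), 'attitude': array([-0.70332526, -0.02448475,  0.02477658,  0.71001422])}
0.0038299560546875
{'clock': 0.1, 'joint_positions': array([-9.39301692e-01,  4.07854571e-02,  8.39440592e-02, -4.07167199e-04,
       -1.61550122e+00, -3.33713394e-01]), 'joint_vel': array([ 0.00013485,  0.00144022,  0.00155764,  0.00204561, -0.0024894 ,
        0.0012025 ]), 'tau': array([-6.33911724e-03, -3.69347763e+01,  3.48280513e+01,  6.95169613e+00,
       -4.46298800e-03,  4.51433493e-06]), 'position': array([ 0.17603803, -0.57329768,  0.23037821]), 'tcp_rot': array([-1.78648189e-04, -1.48349913e-01,  9.88934611e-01,  7.79232285e-04]), 'wrist_force': array([-0.59167154,  0.1947352 ,  0.49799819]), 'moment': array([0.05346323, 0.02362955, 0.03738289]), 'grasp_force': 0.0, 'grip_width': 0.08536221443409922}
```

View pics/top0.png

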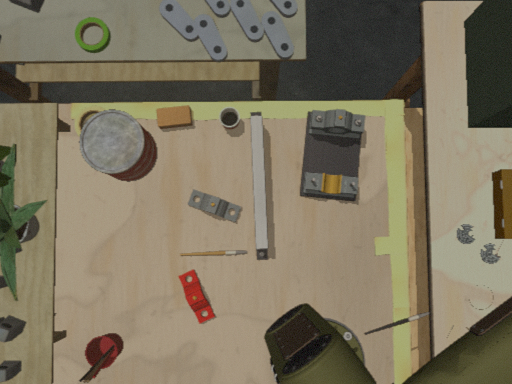

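View pics/side0.png

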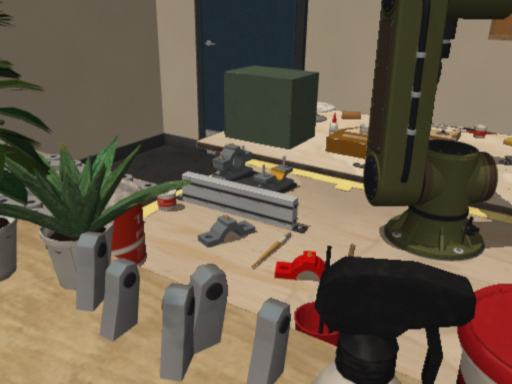

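The top view shows two candidates for the loose cap: the grey one at (214,206), left of the profile, and the red look-alike at (196,296). A third cap, with nuts, is bolted on the far pedestal at (335,122). I choose the grey one at (214,206). The near pedestal at (331,186) shows the brass shell and bare studs, so it is the open one. In the side view the loose cap is at (226,230) and the open pedestal at (275,178).

```bash
cat > m.py <<'E'
from h import *
def rect(P):
    (c,s,a)=cv2.minAreaRect(P[:,:2].astype(np.float32)*1000); return np.round(c,1),np.round(s,1),round(a,1)
D={n:np.load(f"{n}0.npz") for n in("top","side")}
im,W=D["top"]["im"],D["top"]["W"]
for p in[(214,206),(260,180),(335,122),(331,186),(490,65),(115,140),(230,117),(174,117),(215,253),(310,340)]:
    print(p,np.round(W[p[1],p[0]],3))
def reg(W,u0,u1,v0,v1,z0,z1):
    m=np.zeros(W.shape[:2],bool); m[v0:v1,u0:u1]=1
    return m&(W[...,2]>z0)&(W[...,2]<z1)
def blob(m):
    n,l,s,_=cv2.connectedComponentsWithStats(m.astype(np.uint8)); return l==1+np.argmax(s[1:,4])
m=blob(reg(W,180,250,180,230,.006,.08)); print("cap",m.sum(),rect(W[m]),"crown z",np.percentile(W[m][:,2],[5,50,90,99]))
c=m&(W[...,2]>.04); print("crown",rect(W[c]),W[c].mean(0))
m2=blob(reg(W,245,275,105,265,.06,.1)); print("profile",rect(W[m2]),np.median(W[m2][:,2]))
m3=blob(reg(W,290,375,100,205,.006,.2)); print("bed",rect(W[m3]))
f=blob(reg(W,290,375,100,140,.055,.2));print("fitted",rect(W[f]),W[f].max(0))
o=blob(reg(W,290,375,165,205,.055,.2));print("open",rect(W[o]),W[o].max(0))
bed=blob(reg(W,290,375,135,170,.008,.02));print("z bed",np.median(W[bed][:,2]))
S,Sim=D["side"]["W"],D["side"]["im"]
cs=blob(reg(S,190,260,210,250,.006,.08));print("side cap",cs.sum(),rect(S[cs]),np.percentile(S[cs][:,2],[5,50,90,99]))
st=reg(S,250,305,150,195,.075,.2);print("side open hi",st.sum(),rect(S[st]),S[st].max(0))
a=cv2.resize(im[95:235,170:380],None,fx=3.5,fy=3.5,interpolation=cv2.INTER_CUBIC)
cv2.imwrite("pics/crop_t.png",a)
b=cv2.resize(Sim[140:255,180:320],None,fx=5,fy=5,interpolation=cv2.INTER_CUBIC)
cv2.imwrite("pics/crop_s.png",b)
E
python3 m.py
```

```text
(214, 206) [0.411 0.272 0.05 ]
(260, 180) [0.474 0.153 0.081]
(335, 122) [ 0.614 -0.035  0.11 ]
(331, 186) [ 0.461 -0.032  0.045]
(490, 65) [ 0.746 -0.415  0.139]
(115, 140) [0.564 0.498 0.16 ]
(230, 117) [0.655 0.232 0.012]
(174, 117) [0.652 0.38  0.03 ]
(215, 253) [0.289 0.273 0.014]
(310, 340) [0.157 0.075 0.492]
cap 795 (array([419. , 276.9]), array([140.6,  47. ]), 69.3) crown z [0.01118483 0.02259999 0.04671112 0.05083769]
crown (array([417.2, 276.7]), array([31.8, 43.6]), 69.4) [0.41655462 0.27508964 0.0463974 ]
profile (array([471.2, 155.5]), array([338.9,  31.4]), 1.9) 0.0806084460433465
bed (array([550.4, -42.6]), array([160.6, 241.6]), 82.7)
fitted (array([626.7, -48.9]), array([136.2,  46.6]), 83.4) [0.65552935 0.02072266 0.1165616 ]
open (array([463.4, -72.4]), array([53.1, 44.9]), 83.7) [ 0.48779663 -0.0455473   0.10054696]
z bed 0.013030473717611568
side cap 723 (array([412.9, 280. ]), array([139.6,  50.3]), 68.2) [0.00758008 0.01872134 0.04226341 0.04510853]
side open hi 166 (array([433.2,  55.6]), array([ 88. , 264.4]), 28.5) [0.47332089 0.17428399 0.09385218]
```

```bash
sleep 1
```

```text
(no output)
```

View pics/crop_t.png

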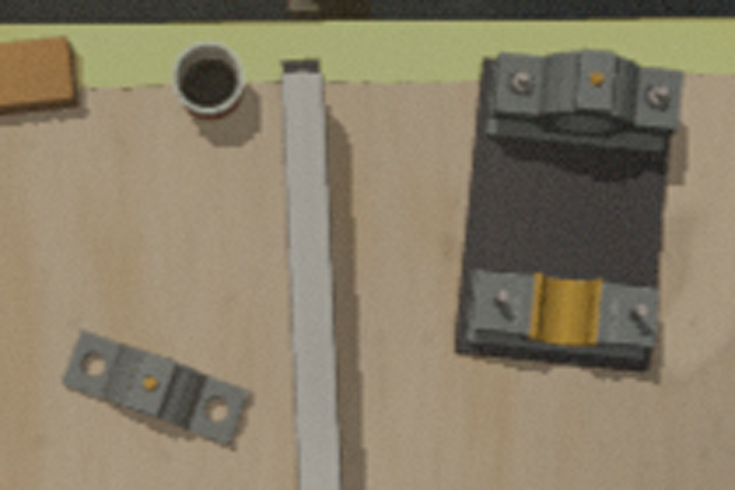

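View pics/crop_s.png

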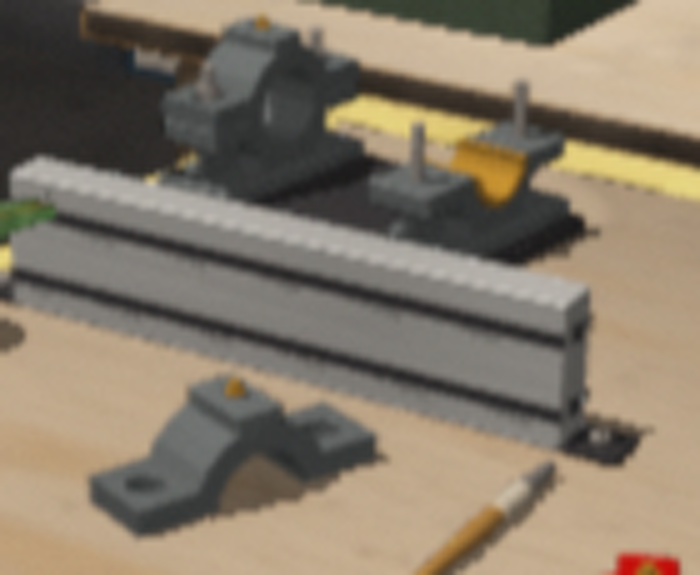

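The crops confirm the grey cap with its nipple at crop (150,383) and holes at (95,363) and (217,408). The near pedestal is bare. Its stud tips are at top-crop (500,293) and (637,310), and at side-crop (418,125) and (520,84). I'll refine with rays from both views and move above the cap.

```bash
cat >> h.py <<'E'
def ray(name,p):
    c=camera_info(name); K=np.array(c["mtx"]); d=np.array([(p[0]-K[0,2])/K[0,0],-(p[1]-K[1,2])/K[1,1],-1])
    return np.array(c["xyz"]),q2R(c["attitude"])@d
def onz(name,p,z):
    o,d=ray(name,p); return o+d*(z-o[2])/d[2]
def tri(pt,ps):
    (o1,d1),(o2,d2)=ray("top",pt),ray("side",ps)
    s=np.linalg.lstsq(np.stack([d1,-d2],1),o2-o1,rcond=None)[0]; a,b=o1+d1*s[0],o2+d2*s[1]
    return (a+b)/2,np.linalg.norm(a-b)
def down(yaw): # tool z down, tool y along yaw (rad)
    y=np.array([np.cos(yaw),np.sin(yaw),0]); z=np.array([0,0,-1.]); x=np.cross(y,z)
    q=R.from_matrix(np.stack([x,y,z],1)).as_quat(); return np.array([q[3],*q[:3]])
E
python3 - <<'E'
from h import *
np.set_printoptions(precision=4,suppress=True)
T=lambda x,y:((x+.5)/3.5-.5+170,(y+.5)/3.5-.5+95)
S=lambda x,y:((x+.5)/5-.5+180,(y+.5)/5-.5+140)
print("nipple",tri(T(150,382),S(236,380)))
print("lug holes",tri(T(95,363),S(145,484)),tri(T(217,408),S(327,430)))
h=[onz("top",T(*p),.02) for p in((95,363),(217,408))]; d=h[0]-h[1]
print("holes mid",(h[0]+h[1])/2,np.linalg.norm(d),np.degrees(np.arctan2(d[1],d[0])))
a,b=tri(T(500,293),S(418,125)),tri(T(637,310),S(520,84)); print("studs",a,b)
d=a[0]-b[0]; print((a[0]+b[0])/2,np.linalg.norm(d),np.degrees(np.arctan2(d[1],d[0])))
h=[onz("top",T(*p),.096) for p in((500,293),(637,310))];print("top-only studs",h,(h[0]+h[1])/2)
print("fit nipple",tri(T(597,78),S(262,20)))
W=np.load("top0.npz")["W"]
m=np.zeros((384,512),bool);m[165:205,290:375]=1;m&=(W[...,2]>.05)&(W[...,2]<.08)
r=cv2.minAreaRect(W[m][:,:2].astype(np.float32)*1000);print("open top",r,np.median(W[m][:,2]))
yaw=np.radians(-20.7)
for k in(0,np.pi):
  for P,y in(((.418,.277,.15),yaw+k),((.467,-.031,.15),np.radians(-6.9)+k)): print(inverse_kinematics(P,down(y)))
E
```

```text
nipple (array([0.4164, 0.2759, 0.0488]), np.float64(0.0021401860529607457))
lug holes (array([0.4351, 0.3221, 0.0082]), np.float64(0.0007257609974977675)) (array([0.3979, 0.2279, 0.0077]), np.float64(0.005031352968785495))
holes mid [0.4169 0.2746 0.02  ] 0.09873790532749863 69.20418808877942
studs (array([0.4741, 0.0198, 0.0909]), np.float64(0.0040999719555866315)) (array([ 0.4617, -0.0778,  0.0908]), np.float64(0.002244803080787277))
[ 0.4679 -0.029   0.0908] 0.09847779851637382 82.76089240423902
top-only studs [array([0.4752, 0.0214, 0.096 ]), array([ 0.4621, -0.0763,  0.096 ])] [ 0.4686 -0.0274  0.096 ]
fit nipple (array([ 0.6273, -0.0494,  0.1081]), np.float64(0.0008348065201828351))
open top ((467.2406311035156, -30.847946166992188), (136.44729614257812, 47.80647659301758), 83.71337127685547) 0.06241474868199548
[ 0.9879 -0.2219 -0.3076  0.     -1.4851  1.7924]
[ 0.367  -0.3189 -0.3858  0.     -1.5039  2.6542]
[ 0.9879 -0.2219 -0.3076  0.     -1.4851 -1.3492]
[ 0.367  -0.3189 -0.3858  0.     -1.5039 -0.4874]
```

Run:
```python
from h import *
np.set_printoptions(precision=4,suppress=True)
q=down(np.pi+np.radians(-20.7)); C=np.array([.4168,.2757])
p=sense()["position"]; move_straight([p[0],p[1],.30],feed=.2)
set_joints(inverse_kinematics([*C,.28],q)) ; print(sense()["joint_positions"],sense()["clock"])
move_straight([*C,.10],feed=.2); move_straight([*C,.017],feed=.08)
s=sense();print(s["position"],s["wrist_force"])
grip(.03,60); s=sense();print(s["grip_width"],s["grasp_force"],s["position"],s["wrist_force"],s["clock"])
move_straight([*C,.07],feed=.08); s=sense();print(s["grip_width"],s["grasp_force"],s["position"],s["wrist_force"],s["clock"])
for n in("side","top"):
    im,W=cloud(n); np.savez(f"{n}1.npz",im=im,W=W); 
    if n=="side": a=im[140:260,170:320]
    else: b=im[150:260,150:300]
cv2.imwrite("pics/l1.png",np.vstack([cv2.resize(a,(600,300)),cv2.resize(b,(600,300))]))
```

```text
[ 0.9875 -0.216  -0.0662  0.0001 -1.7207 -1.3497] 3.6833
[0.4171 0.276  0.0177] [-0.2189  0.4784 -0.3025]
0.04309980504994134 63.74809739965713 [0.4169 0.2762 0.0176] [-3.0996  1.1181  3.1299] 6.3833
0.0429316862826105 62.849895218387246 [0.4165 0.2755 0.0695] [-0.3344  0.042  -3.5229] 7.2
```

```bash
sleep 0
```

```text
(no output)
```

View pics/l1.png

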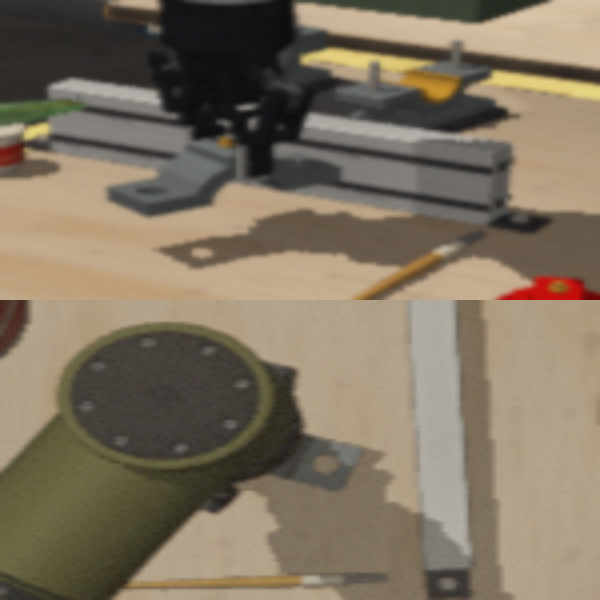

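The cap is held level: the side crop shows a lug at (150,190), and the top crop shows the right hole at (326,463). The brush is untouched. Next I carry it over the profile and look before the final height.

Run:
```python
from h import *
np.set_printoptions(precision=4,suppress=True)
print("hole seen",onz("top",(231.1,209.5),.074),"expected",[.4165-.05*np.cos(1.2095),.2755-.05*np.sin(1.2095)])
q=down(np.pi+np.radians(-6.9)); p=sense()["position"]
move_straight([p[0],p[1],.19],feed=.12)
move_straight([.468,-.0295,.19],frame=q,feed=.1)
move_straight([.468,-.0295,.142],feed=.06); sleep(.3)
s=sense();print(s["grip_width"],s["grasp_force"],s["position"],s["tcp_rot"],q,s["wrist_force"],s["clock"])
for n in("side","top"):
    im,W=cloud(n); np.savez(f"{n}2.npz",im=im,W=W)
    if n=="side": a=im[130:200,220:320]
    else: b=im[140:230,280:400]
cv2.imwrite("pics/l2.png",np.vstack([cv2.resize(a,(400,280),interpolation=2),cv2.resize(b,(400,300),interpolation=2)]))
```

```text
hole seen [0.4004 0.2269 0.074 ] expected [np.float64(0.39882564174634044), np.float64(0.22872803125459337)]
0.04359352596048983 62.839524314476876 [ 0.4681 -0.0295  0.1422] [ 0.0002 -0.6633  0.7484 -0.0001] [ 0.     -0.6633  0.7484  0.    ] [ 0.0401  0.635  -3.723 ] 12.9417
```

```bash
sleep 0
```

```text
(no output)
```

View pics/l2.png

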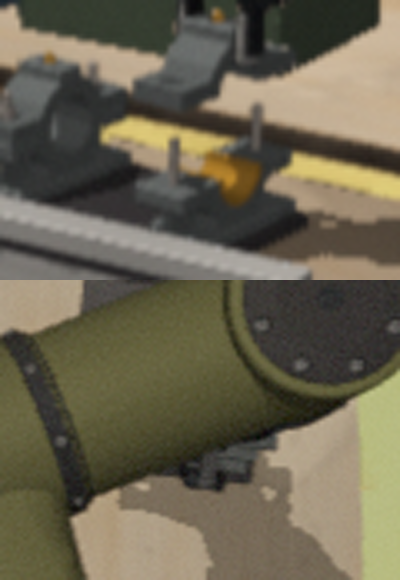

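The side crop shows both lugs above the stud tips at (174,140) and (258,105), with clear space between. The arm hides the top view. I'll check numerically with rays from the same side camera, then go to the final height.

Run:
```python
from h import *
np.set_printoptions(precision=4,suppress=True)
S=lambda x,y:((x+.5)/4-.5+220,(y+.5)/4-.5+130)
st=[onz("side",S(*p),.096) for p in((174,140),(258,105))]
print("nipple",onz("side",S(217,14),.176),"studs",st,sum(st)/2)
z=np.load("side2.npz");W=z["W"];m=np.zeros((384,512),bool);m[130:158,250:298]=1
m&=(W[...,2]>.112)&(W[...,2]<.15)&(abs(W[...,1]+.03)<.09)&(abs(W[...,0]-.468)<.06)
c=W[m]; print("cap pts",m.sum(),cv2.minAreaRect(c[:,:2].astype(np.float32)*1000),np.percentile(c[:,2],[2,50]))
hsv=cv2.cvtColor(z["im"],cv2.COLOR_BGR2HSV)
n=np.zeros((384,512),bool);n[126:140,262:285]=1;n&=cv2.inRange(hsv,(12,120,60),(30,255,255))>0
print("nip px",np.argwhere(n).mean(0)[::-1],n.sum(),np.nanmedian(W[n],0))
z0=np.load("side0.npz");h0=cv2.cvtColor(z0["im"],cv2.COLOR_BGR2HSV)
for nm,(v0,v1,u0,u1) in dict(loose=(210,225,215,240),fitted=(140,150,225,245)).items():
    k=np.zeros((384,512),bool);k[v0:v1,u0:u1]=1;k&=cv2.inRange(h0,(12,120,60),(30,255,255))>0
    print(nm,np.argwhere(k).mean(0)[::-1],k.sum(),np.nanmedian(z0["W"][k],0))
```

```text
nipple [ 0.4611 -0.0163  0.176 ] studs [array([0.4647, 0.0319, 0.096 ]), array([ 0.4543, -0.0697,  0.096 ])] [ 0.4595 -0.0189  0.096 ]
cap pts 377 ((457.3813171386719, -23.734527587890625), (143.62767028808594, 53.14197540283203), 71.57688903808594) [0.1213 0.1342]
nip px [274.1667 133.3333] 6 [ 0.4665 -0.0256  0.1707]
loose [226.5 217.2] 10 [0.4133 0.2802 0.0457]
fitted [232. 144.] 5 [ 0.6252 -0.0417  0.107 ]
```

The side camera puts the cap within about 3 mm of the stud midpoint, and its two estimates err in opposite directions, so it is in tolerance. Now the final height.

Run:
```python
from h import *
move_straight([.468,-.0295,.1286],feed=.04); sleep(.6)
s=sense();print(s["grip_width"],s["grasp_force"],s["position"],s["wrist_force"],s["clock"])
im,_=cloud("side"); cv2.imwrite("pics/l3.png",cv2.resize(im[125:200,215:325],None,fx=6,fy=6,interpolation=2))
```

```text
0.04288950045456105 62.83863485004986 [ 0.46800336 -0.02949487  0.12861118] [-0.4882574   0.03245791 -3.84251984] 14.125
```

```bash
sleep 0
```

```text
(no output)
```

View pics/l3.png

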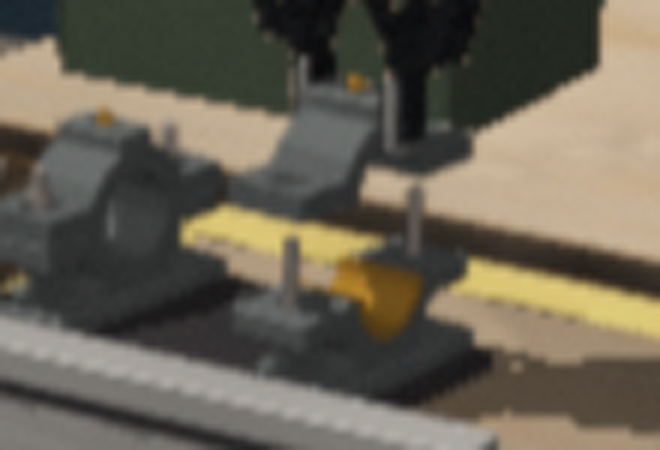

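The crop shows the cap spanning columns 228–472, centred over the pedestal at 235–466. The studs at (291,240) and (415,190) sit under the lugs with a clear gap. I'm handing it in.

```bash
python3 -c "
from plant import *
print(job_done(), sense()['clock'])"
```

```text
the job is handed in; nothing more can be done
the job is handed in; nothing more can be done
```

The job is handed in: the gripper is holding the loose cap level over the open near pedestal, lined up with the studs to about 3 mm by my camera estimates, with its underside about 15 mm above the tips. I saw no sign of contact on the way, but no verdict came back.

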